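# Fit the second bracket of a belt rail and lay the rail

## Task

Get the belt stand ready for use. Hook the loose long bracket, the one that matches the bracket already hanging on the stand, into the empty upright level with it: tabs into the slots and down until it sits fully home. Then lay the square rail into the saddles of both brackets so that it reaches over both, let go without dropping anything, and leave everything else on the bench where it is.

Things in the scene. Friction and masses are not known exactly. Their poses are not given: they have to be found in the camera images.
- stand: belt-rail stand: dark steel base plate 150 x 240 x 12 mm, fixed to the bench, carrying two slotted uprights. Origin: under the base, midway between the uprights, in the plane of their slotted faces; x points from the brackets' side into the uprights, y along the row, z up. The uprights stand on the base (z = 12 mm) at y = +70 and -70 mm; which of them is empty varies.
- upright_used: light grey painted steel U-channel standing on the stand, 46 mm wide, 30 deep, 235 tall. Origin: bottom centre of its slotted front face; x points into the channel, z up. Face 4 mm thick with two columns of slots centred at y = +-12.5 mm; slots 10 mm wide, 30 mm tall, open behind; four rows, lower edges at z = 35, 85, 135, 185 mm. This one carries the mounted bracket in its second and third rows.
- upright_free: light grey painted steel U-channel standing on the stand, 46 mm wide, 30 deep, 235 tall. Origin: bottom centre of its slotted front face; x points into the channel, z up. Face 4 mm thick with two columns of slots centred at y = +-12.5 mm; slots 10 mm wide, 30 mm tall, open behind; four rows, lower edges at z = 35, 85, 135, 185 mm. This one is empty.
- mounted_bracket: steel bracket fixed in the used upright, same shape and frame as bracket, home in the slots: its origin lies on the upright's face, 65 mm above the upright's origin. Like any bracket hanging there its arm droops about 1.8 degrees; the frame given is level.
- bracket: loose folded steel bracket, 0.28 to 0.44 kg, standing on the bench on its flat underside. Origin: bottom edge of the back face (which bears on the upright), mid width. x points out of the back, as the tabs do; the arm runs to x = -150 mm; z up. 30 mm wide; back plate 5 mm thick, 100 mm tall. Home in the empty upright, its origin lies at (0, 0, 65) mm in that upright's frame, with 2 to 3 mm of play.
- bracket_grip (a point): middle of the long bracket's arm, at (-75, 0, 22) mm in its frame, axes as the bracket. The arm is an open channel 30 mm wide with flat cheeks 34 mm tall, good to grip across from x = -95 to -60 mm; sloping braces rise within the same width from the cheeks at x = -59 mm to the top of the back plate at z = 100 mm.
- bracket_tabs (a point): middle of the long bracket's four hook tabs, at (0, 0, 51) mm in its frame. Tabs at y = +-12.5 mm, 5 mm wide, nose 2.5 mm, reaching to x = 15 mm: necks at z = 20 to 32 and 70 to 82 mm, each with a lip hanging 10 mm below it, 6 mm clear of the back face. They enter the slots with the bracket 10 to 18 mm above home; held to the face, it then goes down until the necks sit on the slots' lower edges.
- bracket_saddle (a point): middle of the floor of the long bracket's rail saddle, at (-122, 0, 12) mm in its frame: a notch across the arm, open upwards, 26 mm wide, mouth flared; the arm behind it is 34 mm tall, the tip beyond it 38 mm.
- mounted_saddle (a point): the same point of the mounted bracket, in its drooping arm.
- short_bracket: a second loose bracket that is not wanted: the same make and frame, but its arm is only 95 mm long. The two loose brackets may be either way round on the bench.
- rail: straight square metal tube with black end plugs, 20 x 20 x 200 mm, 0.17 to 0.35 kg, lying flat on the bench. Origin at its very centre, y along its length. Laid in both saddles its centre lies at about (-122, 0, 95) mm in the stand's frame, its length along the stand's y.
- felt_wheel: bystander: grey felt polishing disc, 100 mm across, 25 mm thick, lying flat. Leave it alone.
- sisal_wheel: bystander: brown sisal polishing disc, 80 mm across, 20 mm thick, lying flat. Leave it alone.
- felt_cone: bystander: pale felt cone, 68 mm across the foot, 124 mm tall, standing. Leave it alone.
- compound_bar: bystander: pale bar of polishing compound, 120 x 45 x 35 mm, lying flat. Leave it alone.
- jar: bystander: amber glass jar with a steel cap, 68 mm across, 90 mm tall, standing. Leave it alone.
- wrench: bystander: steel wrench, 190 mm long, lying flat. Leave it alone.
- wheel_brush: bystander: hand brush lying flat. Leave it alone.
Not all that is in view belongs to the job. There is more than one size of the rail; the one meant has the size given above.

How it is judged:
By the outcome, as a careful person would: the job done as asked, in the order asked, and still so for the second after the job is handed in, with the robot touching nothing.
It also fails if it takes over 64 s, if anything falls off the work surface, if the arm or the gripper's body presses on something with over 40 N, if the wrist force passes 120 N, or if a joint passes its speed limit or range.

## Robot

A 6-joint arm with a two-finger parallel gripper is mounted at the origin on the work surface. World frame = base frame: x ahead of the robot, y to its left, z up, the work surface at z = 0. Lengths are in mm, angles in rad, forces in N, time in s.
With the tool pointing down it reaches from about 350 to 975 mm from the base axis. Payload 7.1 kg.
Tool frame: the origin (TCP) lies midway between the tips of the shut fingers; the grasp point (between the pads) lies 19 mm behind it (ctrl.grip_point_offset is the distance from the TCP to the grasp point, in mm); z points along the fingers, y is the line along which they close (so a half turn about z gives the same grasp; the last joint's range is limited). The gripper opens to 88 mm and grips with 3 to 60 N. Pads are 20 mm wide; open, the fingers measure 115 mm over their backs; the gripper's body (75 mm by 178 mm) begins 61 mm behind the grasp point.
Start: joints at [-1.153, 0.423, 1.63, -0, 1.089, -0.019], TCP at [264.416, -566.294, 222.675] pointing down, gripper open.
Joint ranges: [-3, 3], [-0.9, 2.11], [0.09, 2.58], [-1.31, 4.45], [0.11, 2.69], [-2.54, 2.54]. Speed limits (rad/s): [2.39, 2.39, 3.01, 3.14, 3.14, 3.14].

## Interface

Orientations are given as a rotation vector (axis times angle).
In Python, from workcell import get_obs, optics, close_job, spotter, ctrl gives the robot as it stands. The module is installed in compiled form; this text tells all that it offers.
- The arm moves only by the tool move_arm, never from a script. Its argument "rows" is a list of rows, each a list of 5 numbers: the shift along the tool's x, y, z in cm, then the turn about the tool's z in degrees, then the opening in per cent of the stroke, from 0 (shut) to 100 (fully open). A call has 1 to 10 rows; each row shifts and turns the commanded pose from where the row before left it, along the tool's axes as they then stand; what a row does not reach is not made up. A row lasts 1/8 s, in which the tool goes at most 62.5 mm and 10.7 degrees, less where a joint would pass 70% of its speed; a pose out of reach is approached as far as the arm can. A call with a gripper value outside its range is refused whole. The fingers move at their own pace and stop on an object; the grip force is fixed at half the most. Time passes only in rows, so rows that do not move let the fingers close. It gives the time, the measured TCP pose, the force, the opening and the grip force at its end, in the units of the state.
- get_obs(): the state, without advancing time (a new reading comes with each control period).
- optics.get_image(name): name is "scene" or "top" or "wrist"; returns the picture (420x560x3 uint8, blue, green, red); there is no depth.
- optics.calibration(name): a dict with "camera_matrix" (3x3 intrinsics, pixels), "xyz" and "orientation" of the camera in the world. Camera axes: x right, y down, z forward; pixel columns grow to the right and rows downward; lengths in mm; the calibration is good to about 2 mm. A picture is of the moment at which its call begins: read the wrist's pose just before it. calibration takes no time and is no camera call; for the wrist camera it gives the pose at the moment of the call.
- close_job(): hands the job in; it is judged then, once.
Trained networks look in the newest picture that a camera, given by its name, has taken for a name from the list of things; names that differ only in an ending like _2 or _b are one class to them, and where a whole thing is asked for, a point or a joint stands for the part that bears it (a point fixed in the world has none). Each returns a list of dicts, best first, with "conf" (0 to 1); they miss things now and then, are a little off and sometimes report something else, mostly with a low value. They report only what shows in the picture. A call takes as long as a camera call. They do not tell look-alikes from the thing itself.
- spotter.find_in(camera, label): "point" ([column, row] in pixels, amid what is visible of it).
- spotter.regions_of(camera, label): "region" (420x560 bool, what is visible of it) and "point" ([column, row] in pixels, amid what is visible of it).
The state is a dict: "t": time; "qpos": joint angles; "qvel": joint speeds; "joint_torque": joint torques, N m; "ee_pos": TCP position; "orientation": TCP orientation; "ft_force": force on the tool from outside, world axes, zero at the start; "moment": the same for the moment, N m; "width": finger opening in mm; "grasp_force": force on a finger pad.
Only numpy, scipy, OpenCV 4.12 (cv2) and the standard library are available. Lean on these libraries where they do the work, as an engineer would, in place of code of your own. Each camera call takes 0.05 s, during which the arm holds its last target. There are 200 camera calls.

## Working session

There is one attempt and no reset: what is moved stays moved. The work goes in short steps, Python scripts to look and compute and a tool call to move; the robot and the scene stay as the last step left them, time stands still between calls to the robot, and variables do not carry over. Pictures are saved under pics/ and viewed, at most 10 in all, crops included, and the job is handed in when it is done.

Besides the shell and the picture viewer there is one more tool, called by a JSON object that holds its "fn" and its "kwargs". move_arm: Moves the arm, as the interface text tells. Its arguments: {"type":"object","properties":{"rows":{"type":"array","items":{"type":"array","items":{"type":"number"}}}},"required":["rows"]}

```bash
ls; mkdir -p pics; cat > h.py <<'E'
import numpy as np, cv2
from workcell import get_obs, optics, close_job, spotter, ctrl
from scipy.spatial.transform import Rotation as R
def cal(n):
    c=optics.calibration(n); K=np.array(c["camera_matrix"],float); o=np.array(c["orientation"],float)
    Rm=R.from_rotvec(o).as_matrix() if o.size==3 else o.reshape(3,3)
    return K,np.array(c["xyz"],float),Rm
def unproj(c,px,z):
    K,t,Rm=c; d=Rm@np.linalg.solve(K,[px[0],px[1],1.]); return t+d*(z-t[2])/d[2]
def proj(c,P):
    K,t,Rm=c; q=K@(Rm.T@(np.asarray(P,float)-t)); return q[:2]/q[2]
E
python3 - <<'E'
from h import *
s=get_obs(); print({k:np.round(v,3).tolist() for k,v in s.items()})
ims=[]
for n in("top","scene"):
    im=optics.get_image(n); cv2.imwrite(f"pics/{n}0.png",im); c=cal(n); print(n,c[0].tolist(),c[1],c[2].round(3).tolist())
    for l in ["stand","upright_used","upright_free","mounted_bracket","bracket","short_bracket","rail","bracket_grip","bracket_tabs","bracket_saddle","mounted_saddle"]:
        for r in spotter.find_in(n,l)[:4]:
            print(n,l,np.round(r["point"]),round(r["conf"],2),unproj(c,r["point"],0).round()[:2])
E
```

```text
pics
{'t': 0.0, 'qpos': [-1.153, 0.424, 1.631, 0.0, 1.089, -0.019], 'qvel': [-0.0, 0.001, 0.001, 0.002, 0.0, -0.0], 'joint_torque': [-0.001, -54.462, -27.367, 0.064, 0.023, -0.0], 'ee_pos': [264.201, -565.817, 221.92], 'orientation': [-3.066, -0.68, 0.0], 'ft_force': [0.594, -0.17, 0.293], 'moment': [-0.004, 0.027, 0.021], 'grasp_force': 0.0, 'width': 87.942}
top [[409.50531148577744, 0.0, 287.8552354309379], [0.0, 409.50531148577744, 208.33099848585795], [0.0, 0.0, 1.0]] [ 318.35200644  -61.38970533 1010.04147523] [[-0.022, -0.981, 0.194], [-1.0, 0.023, 0.004], [-0.008, -0.194, -0.981]]
top stand [141. 191.] 0.74 [571. 316.]
top upright_used [108. 208.] 0.84 [530. 396.]
top upright_free [147. 156.] 0.71 [665. 305.]
top upright_free [260. 270.] 0.19 [366.  14.]
top mounted_bracket [163. 230.] 0.75 [472. 254.]
top bracket [343. 201.] 0.72 [ 535. -196.]
top rail [272. 202.] 0.93 [534. -17.]
top rail [155. 326.] 0.72 [239. 266.]
top rail [161. 230.] 0.44 [471. 260.]
top rail [335. 271.] 0.23 [ 360. -168.]
top bracket_grip [342. 202.] 0.93 [ 532. -195.]
top bracket_tabs [347. 203.] 0.85 
[... 552 characters left out ...]
 [333. 274.] 0.68 [496. 156.]
scene mounted_bracket [376. 254.] 0.7 [372. 183.]
scene mounted_bracket [264. 246.] 0.64 [542. -22.]
scene mounted_bracket [164. 173.] 0.42 [ 536. -472.]
scene bracket [216. 201.] 0.75 [ 512. -248.]
scene short_bracket [163. 175.] 0.73 [ 543. -465.]
scene short_bracket [221. 201.] 0.16 [ 503. -239.]
scene rail [266. 246.] 0.8 [537. -18.]
scene rail [433. 245.] 0.72 [244. 261.]
scene rail [215. 201.] 0.47 [ 514. -252.]
scene bracket_grip [217. 203.] 0.82 [ 517. -239.]
scene bracket_grip [333. 273.] 0.18 [492. 154.]
scene bracket_tabs [218. 203.] 0.59 [ 512. -240.]
scene bracket_saddle [219. 203.] 0.9 [ 510. -236.]
scene mounted_saddle [374. 252.] 0.74 [367. 176.]
```

```bash
python3 - <<'E'
import cv2
a=cv2.imread("pics/top0.png"); cv2.imwrite("pics/t1.png",cv2.resize(a,(800,600),interpolation=cv2.INTER_CUBIC))
b=cv2.imread("pics/scene0.png"); cv2.imwrite("pics/s1.png",cv2.resize(b,(800,600),interpolation=cv2.INTER_CUBIC))
E
```

```text
(no output)
```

View pics/t1.png

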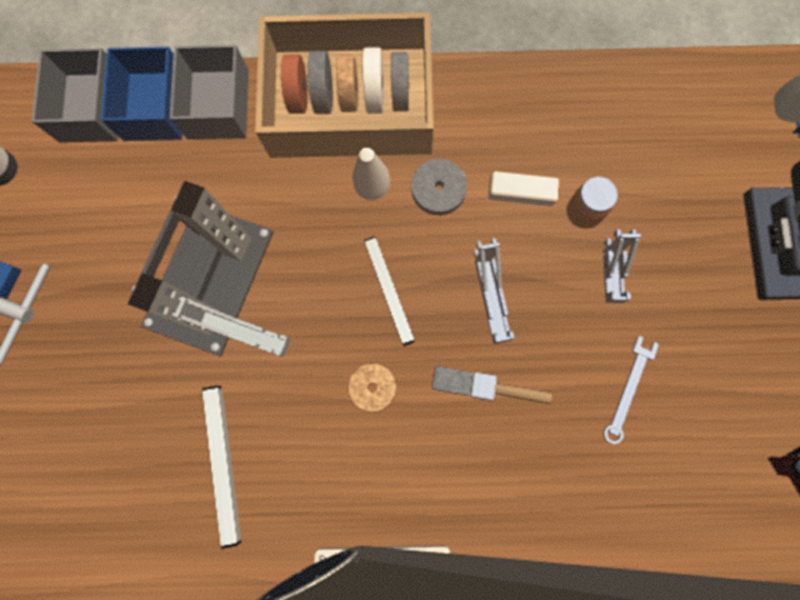

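View pics/s1.png

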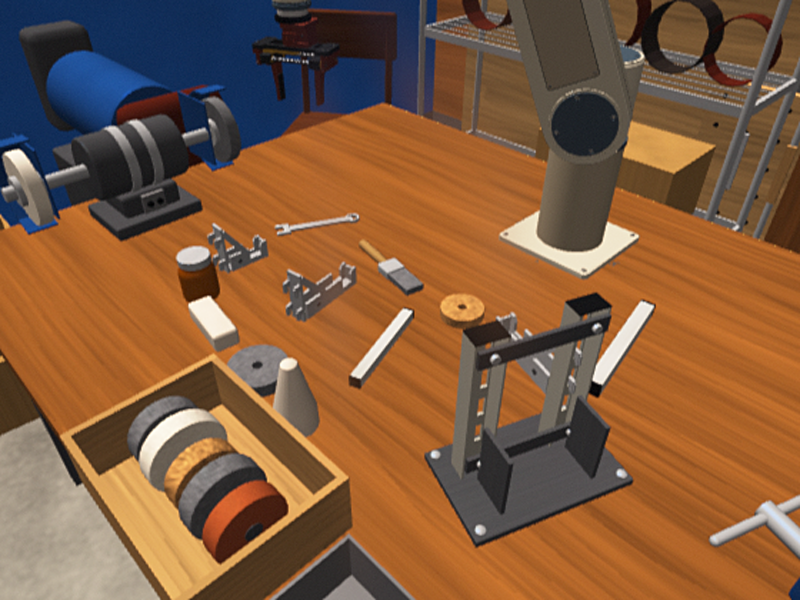

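The top view shows two light rails, at (390,290) and (222,465) in the 800-px view. The loose brackets are at (493,290), which looks long, and (620,265), which looks short. The stand's empty upright is the upper one at (225,220), and the used one is at (150,290). Next I measure lengths to tell the look-alikes apart.

```bash
cat >> h.py <<'E'
def rect(c,reg,z):
    ys,xs=np.nonzero(reg); P=np.array([unproj(c,(x,y),z)[:2] for x,y in zip(xs,ys)],np.float32)
    (cx,cy),(w,h),a=cv2.minAreaRect(P)
    if w<h: w,h,a=h,w,a+90
    return np.round([cx,cy,w,h,a],1)
E
python3 - <<'E'
from h import *
for n in("top","scene"):
    im=optics.get_image(n); c=cal(n)
    for l,z in(("rail",20),("bracket",20),("short_bracket",20),("bracket_grip",20)):
        for r in spotter.regions_of(n,l)[:3]: print(n,l,np.round(r["point"]),round(r["conf"],2),int(r["region"].sum()),rect(c,r["region"],z))
s=get_obs(); K,t,Rm=cal("wrist"); T=R.from_rotvec(s["orientation"]).as_matrix()
print("wrist cam in tool", T.T@(t-s["ee_pos"]), (T.T@Rm).round(3).tolist(), K.tolist())
a=cv2.imread("pics/top0.png")[90:270,80:480]
cv2.imwrite("pics/c1.png",cv2.resize(cv2.imread("pics/top0.png")[110:260,80:280],(800,600),interpolation=cv2.INTER_CUBIC))
cv2.imwrite("pics/c2.png",cv2.resize(cv2.imread("pics/top0.png")[135:255,300:460],(800,600),interpolation=cv2.INTER_CUBIC))
E
```

```text
top rail [271. 205.] 0.74 650 [528.8 -17.5 199.9  21.3  19.2]
top rail [154. 326.] 0.65 1492 [244.4 261.8 258.7  32.7   9.5]
top bracket [344. 201.] 0.84 1061 [ 523.7 -196.2  179.6   44.7    5.5]
top bracket [306. 126.] 0.48 1218 [ 716.9 -110.7  105.8   97.3  178.6]
top bracket [260. 123.] 0.37 687 [742.9  14.   96.3  64.9  13.1]
top short_bracket [434. 181.] 0.66 825 [ 565.5 -417.1  133.9   53.   164.9]
top bracket_grip [344. 202.] 0.7 1057 [ 525.3 -196.2  181.5   45.     5.8]
scene rail [433. 243.] 0.94 911 [251.8 264.6 283.   30.6   9.8]
scene rail [266. 244.] 0.7 719 [538.8  -8.5 211.5  32.7  18.3]
scene bracket [215. 202.] 0.91 1048 [ 522.4 -198.2  155.4  135.8   54.1]
scene bracket [139. 189.] 0.68 919 [ 653.8 -415.5  189.6   72.    68.9]
scene bracket [277. 188.] 0.23 537 [ 372.2 -178.7  209.    49.7   79.4]
scene short_bracket [162. 173.] 0.7 800 [ 538.7 -448.8  190.1  115.2   66.8]
scene bracket_grip [217. 202.] 0.83 1120 [ 514.5 -201.7  165.3  142.1   58. ]
wrist cam in tool [  68.73745699   -0.50233659 -161.28107521] [[0.0, -0.968, -0.25], [1.0, -0.0, 0.001], [-0.001, -0.25, 0.968]] [[331.01814852443476, 0.0, 284.4109577300003], [0.0, 331.01814852443476, 205.7795174254214], [0.0, 0.0, 1.0]]
```

View pics/c2.png

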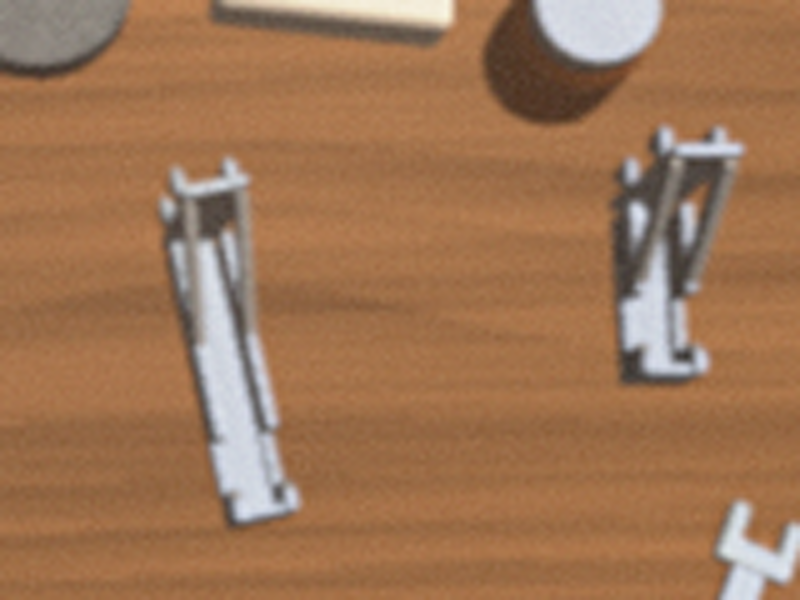

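View pics/c1.png

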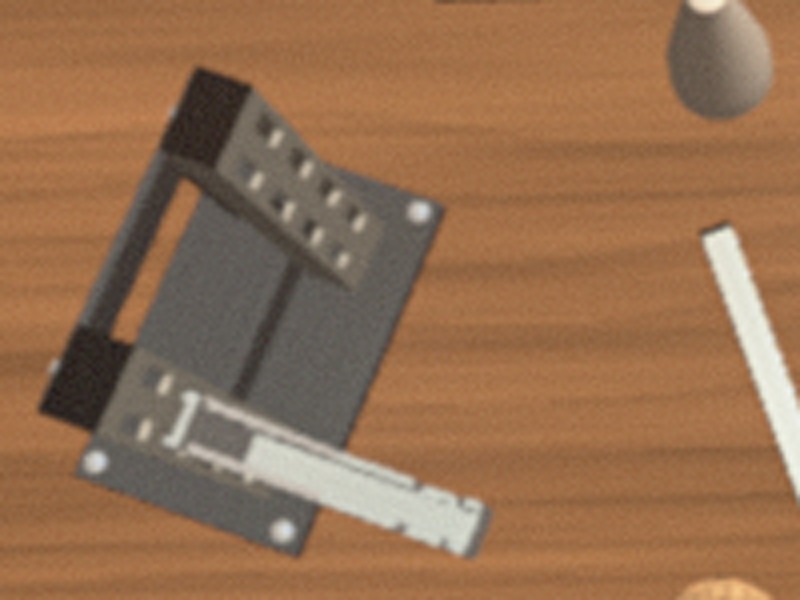

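Two rails are in view: (271,205) measures about 200 x 21 mm and (154,326) about 259 x 33 mm, so the first is the right one. The bracket at (344,201) is about 165 mm long and matches the mounted one. The one at (434,181) is the short bracket, and the crop confirms this. Next I fit the stand and bracket poses.

```bash
cat >> h.py <<'E'
from scipy.optimize import least_squares
def pose(p,L):
    c,s=np.cos(p[2]),np.sin(p[2]); L=np.asarray(L,float)
    return np.array([p[0]+c*L[0]-s*L[1],p[1]+s*L[0]+c*L[1],L[2]+(p[3] if len(p)>3 else 0)])
def fit(c,L,px,p0):
    f=lambda p:np.concatenate([proj(c,pose(p,l))-q for l,q in zip(L,px)])
    r=least_squares(f,p0,loss="soft_l1",x_scale=[50,50,.5]); return r.x,f(r.x).reshape(-1,2).round(1).tolist()
E
python3 - <<'E'
from h import *
c=cal("top")
px=lambda L,s,o:[(np.array(q)/s+o-0.5) for q in L]
# stand
S=px([(250,88),(215,170),(132,345),(97,430)],4,[80.5,110.5])
p,r=fit(c,[(0,-93,247),(0,-47,247),(0,47,247),(0,93,247)],S,[600,330,1.2]); print("stand top",p.round(3),np.degrees(p[2]),r)
B=[unproj(c,q,12)[:2] for q in px([(445,207),(300,555),(78,475)],4,[80.5,110.5])]
d=B[1]-B[0]; print("base",B,np.hypot(*d),np.degrees(np.arctan2(-d[0],d[1])), np.hypot(*(B[2]-B[1])))
Rm=np.array([[np.cos(p[2]),np.sin(p[2])],[-np.sin(p[2]),np.cos(p[2])]])
print([Rm@(b-p[:2]) for b in B])
# bracket
Q=px([(185,192),(247,182),(176,170),(230,160),(235,520),(298,508)],5,[300.5,135.5])
p,r=fit(c,[(-2,15,100),(-2,-15,100),(15,12.5,82),(15,-12.5,82),(-150,15,20),(-150,-15,20)],Q,[600,-200,0.1]); print("br",p.round(3),np.degrees(p[2]),r)
print("grip",pose(p,(-75,0,22)))
E
```

```text
stand top [544.629 258.542   1.205] 69.04991665179115 [[0.4, -0.7], [-0.3, -0.3], [0.6, 0.0], [-0.7, 1.1]]
base [array([642.62574023, 186.11851276]), array([422.874521  , 269.46368413]), array([475.39715553, 408.94135773])] 235.0255644468645 69.2297373578842 149.03908403321702
[array([ -32.59631962, -117.41366559]), array([-33.33393753, 117.61074136]), array([115.7028886 , 118.43112367])]
br [ 5.82604e+02 -1.86455e+02  1.89000e-01] 10.853547405123948 [[-0.2, 0.0], [0.1, -0.6], [0.1, -0.5], [-0.3, -0.6], [0.4, 1.1], [-0.2, 1.0]]
grip [ 508.94548072 -200.57694732   22.        ]
```

```bash
cat >> h.py <<'E'
def yaw(s=None):
    s=s or get_obs(); T=R.from_rotvec(s["orientation"]).as_matrix(); return np.degrees(np.arctan2(T[1,0],T[0,0]))
def go(x,y,z,yd):
    "turn first (deg), then shift in cm along the turned tool axes"
    s=get_obs(); a=yaw(s); turn=-((yd-a+180)%360-180); e=np.radians(yd); d=np.array([x,y,z])-s["ee_pos"]
    print("t",round(s["t"],2),"tcp",s["ee_pos"].round(1),"yaw",round(a,2),"F",s["ft_force"].round(1),"w",round(s["width"],1),"q",np.round(s["qpos"],2).tolist())
    print("turn",round(turn,2),"shift cm",np.round([d@[np.cos(e),np.sin(e),0]/10,d@[np.sin(e),-np.cos(e),0]/10,-d[2]/10],3))
E
python3 -c "
from h import *
go(509,-200.6,200,10.85)"
```

```text
t 1.7 tcp [ 264.4 -566.3  222.7] yaw 25.03 F [-0.5 -0.1 -0.5] w 87.9 q [-1.15, 0.42, 1.63, -0.0, 1.09, -0.02]
turn 14.18 shift cm [ 30.907 -31.313   2.267]
```

{"fn": "move_arm", "kwargs": {"rows": [[0, 0, 0, 7.09, 100], [0, 0, 0, 7.09, 100], [3.86, -3.91, 0.28, 0, 100], [3.86, -3.91, 0.28, 0, 100], [3.86, -3.91, 0.28, 0, 100], [3.86, -3.91, 0.28, 0, 100], [3.86, -3.91, 0.28, 0, 100], [3.86, -3.91, 0.28, 0, 100], [3.86, -3.91, 0.28, 0, 100], [3.86, -3.91, 0.28, 0, 100]]}}

```text
t: 2.95
ee_pos: [509.8, -199.4, 200.4]
orientation: [3.127, 0.297, 0.001]
ft_force: [0.5, 0.6, -1.0]
width: 87.9
grasp_force: 0.0
```

```bash
python3 - <<'E'
from h import *
go(509,-200.6,200,10.85)
w=optics.get_image("wrist"); s=optics.get_image("scene"); np.savez("w1.npz",*cal("wrist"))
cv2.imwrite("pics/w1.png",np.hstack([cv2.resize(w,(480,360)),cv2.resize(s[40:280,60:300],(320,320)).__class__(0) if 0 else cv2.copyMakeBorder(cv2.resize(s[40:280,80:290],(315,360)),0,0,5,0,cv2.BORDER_CONSTANT)]))
cv2.imwrite("pics/w1raw.png",w)
c=cal("wrist")
for L in [(-2,15,100),(-2,-15,100),(15,12.5,82),(15,-12.5,82),(-150,15,38),(-150,-15,38)]: print(L,proj(c,pose([582.6,-186.5,.189],L)).round(1))
E
```

```text
t 2.95 tcp [ 509.8 -199.4  200.4] yaw 10.85 F [ 0.5  0.6 -1. ] w 87.9 q [-0.39, 0.34, 1.82, -0.0, 0.98, 0.99]
turn -0.0 shift cm [-0.102  0.098  0.044]
(-2, 15, 100) [269.5 118.2]
(-2, -15, 100) [308.8 118.4]
(15, 12.5, 82) [273.5  96.5]
(15, -12.5, 82) [304.6  96.7]
(-150, 15, 38) [272.9 263.6]
(-150, -15, 38) [301.3 263.7]
```

View pics/w1.png

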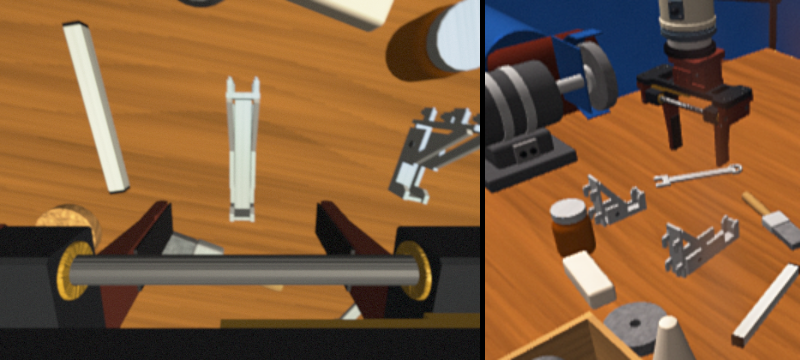

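The scene crop shows the gripper with no camera housing sticking out, so pointing the tool's x along the bracket's x is safe. In the wrist view, the bracket's back plate is at (265–301,110), the tab tips are at row 90 and the arm tip is at row 257. I refine these with a saturation mask.

```bash
python3 - <<'E'
from h import *
w=cv2.imread("pics/w1raw.png"); d=np.load("w1.npz"); c=(d["arr_0"],d["arr_1"],d["arr_2"])
m=(cv2.cvtColor(w,cv2.COLOR_BGR2HSV)[...,1]<75)
for r in list(range(86,126,2))+list(range(130,270,6))+list(range(250,262)):
    x=np.nonzero(m[r,250:320])[0]+250
    if len(x): print(r,x.min(),x.max(),len(x),end=" | ")
E
```

```text
90 266 300 8 | 92 266 301 10 | 94 265 302 15 | 96 265 302 16 | 98 265 302 18 | 100 265 302 18 | 102 265 302 18 | 104 265 302 18 | 106 265 302 18 | 108 264 302 39 | 110 263 303 41 | 112 263 303 41 | 114 264 302 39 | 116 265 302 37 | 118 265 301 32 | 120 265 301 33 | 122 265 301 37 | 124 265 301 37 | 130 265 301 37 | 136 266 300 35 | 142 266 300 35 | 148 267 299 33 | 154 267 299 33 | 160 267 298 32 | 166 268 298 31 | 172 268 297 30 | 178 268 298 31 | 184 268 297 30 | 190 268 297 30 | 196 268 297 30 | 202 268 297 30 | 208 268 297 30 | 214 268 297 30 | 220 269 296 28 | 226 269 296 28 | 232 269 296 28 | 238 270 294 25 | 244 269 295 27 | 250 268 296 29 | 256 268 296 29 | 250 268 296 29 | 251 268 296 29 | 252 268 296 29 | 253 268 296 29 | 254 268 296 29 | 255 268 296 29 | 256 268 296 29 | 257 268 296 11 | 258 270 295 4 |
```

```bash
cat >> h.py <<'E'
def load(f): d=np.load(f); return (d["arr_0"],d["arr_1"],d["arr_2"])
E
python3 - <<'E'
from h import *
c=load("w1.npz")
p,r=fit(c,[(0,15,100),(0,-15,100),(15,15,76),(15,-15,76),(-150,15,38),(-150,-15,38)],[(263,107.5),(303.5,107.5),(265,89.5),(302.5,89.5),(268,256.8),(296.7,256.8)],[582,-186,.19]); print(p,np.degrees(p[2]),r)
g=pose(p,(-75,0,22)); print(g); go(g[0],g[1],3,np.degrees(p[2]))
E
```

```text
[ 5.87801903e+02 -1.80974598e+02  1.85210963e-01] 10.611806497674765 [[0.6, -0.5], [-0.3, -0.1], [0.2, -0.5], [-0.5, -0.1], [0.1, 1.3], [-0.1, 1.5]]
[ 514.08459611 -194.78614007   22.        ]
t 3.05 tcp [ 511.  -197.3  200.2] yaw 11.12 F [-0.3 -1.3 -1.1] w 87.7 q [-0.39, 0.34, 1.82, 0.0, 0.98, 0.99]
turn 0.51 shift cm [ 0.348 -0.192 19.722]
```

```bash
cat >> h.py <<'E'
def snap(n,f):
    c=cal(n); s=get_obs(); im=optics.get_image(n); cv2.imwrite(f"pics/{f}.png",im); np.savez(f+".npz",*c); return im,c
E
python3 - <<'E'
from h import *
w,c=snap("wrist","w2"); print(c[1]); go(0,0,0,0)
m=(cv2.cvtColor(w,cv2.COLOR_BGR2HSV)[...,1]<75)
for r in list(range(84,124,2))+list(range(124,250,20))+list(range(248,266)):
    x=np.nonzero(m[r,250:325])[0]+250
    if len(x): print(r,x.min(),x.max(),len(x),end=" | ")
w,c=snap("wrist","w3"); print(c[1]); go(0,0,0,0)
E
```

```text
[ 578.06629029 -183.54504745  361.55106434]
t 3.1 tcp [ 509.9 -199.1  200.2] yaw 11.09 F [-0.7 -1.1  0.2] w 88.0 q [-0.39, 0.34, 1.82, 0.0, 0.98, 0.98]
turn 11.09 shift cm [-50.985 -19.906  20.02 ]
92 272 272 1 | 94 270 304 9 | 96 269 305 13 | 98 269 306 15 | 100 269 306 17 | 102 269 306 19 | 104 269 306 19 | 106 269 306 18 | 108 269 306 18 | 110 269 306 19 | 112 268 307 40 | 114 268 307 40 | 116 268 307 40 | 118 268 306 39 | 120 269 306 33 | 122 269 305 32 | 124 269 305 37 | 144 270 303 34 | 164 271 301 31 | 184 271 300 30 | 204 271 300 30 | 224 271 298 28 | 244 271 298 28 | 248 271 298 28 | 249 271 298 28 | 250 271 298 28 | 251 271 298 28 | 252 271 298 28 | 253 270 298 29 | 254 270 298 29 | 255 270 298 29 | 256 270 298 29 | 257 270 298 29 | 258 271 298 28 | 259 271 298 25 | 260 272 298 6 | [ 577.02151396 -185.20956512  361.47245196]
t 3.15 tcp [ 509.1 -200.3  200.2] yaw 10.99 F [-0.6 -0.2  0.1] w 87.5 q [-0.4, 0.34, 1.82, -0.0, 0.98, 0.98]
turn 10.99 shift cm [-50.908 -20.027  20.02 ]
```

```bash
cat > br.py <<'E'
from h import *
def brfit(w,c,zoff=0,p0=(582,-186,.19)):
    m=(cv2.cvtColor(w,cv2.COLOR_BGR2HSV)[...,1]<75).astype(np.uint8)
    n,l,st,ce=cv2.connectedComponentsWithStats(m); i=l[180,285]; b=l==i
    rows=np.nonzero(b.any(1))[0]; ext=lambda r:(np.nonzero(b[r])[0].min()-.5,np.nonzero(b[r])[0].max()+.5)
    wid=[np.ptp(ext(r)) for r in rows[:40]]; k=int(np.argmax(wid)); cnt=b.sum(1)
    top=next(r for r in rows if cnt[r]>33); t=ext(top+2); f=ext(top-6); e=ext(rows[-1]-4)
    L=[(0,15,100),(0,-15,100),(15,15,76),(15,-15,76),(-150,15,38),(-150,-15,38)]; L=[(x,y,z+zoff) for x,y,z in L]
    px=[(t[0],top-.5),(t[1],top-.5),(f[0],rows[0]-.5),(f[1],rows[0]-.5),(e[0],rows[-1]-.5),(e[1],rows[-1]-.5)]
    return fit(c,L,px,p0)
E
python3 - <<'E'
from br import *
for f in("w2","w3"):
    p,r=brfit(cv2.imread(f"pics/{f}.png"),load(f+".npz")); print(p,np.degrees(p[2]),r)
g=pose(p,(-75,0,22)); print(g); go(g[0],g[1],3,np.degrees(p[2]))
E
```

```text
[ 5.86461432e+02 -1.84371390e+02  1.76782849e-01] 10.128911158492924 [[0.2, -1.0], [-0.3, -0.3], [0.7, -0.1], [-0.7, 0.6], [0.4, 0.2], [-0.2, 0.7]]
[ 5.86277831e+02 -1.84434053e+02  1.79626742e-01] 10.291854182111772 [[0.1, -0.8], [-0.3, -0.2], [0.7, 0.1], [-0.6, 0.7], [0.3, -0.0], [-0.2, 0.3]]
[ 512.48454753 -197.83372808   22.        ]
t 3.15 tcp [ 509.1 -200.3  200.2] yaw 10.99 F [-0.6 -0.2  0.1] w 87.5 q [-0.4, 0.34, 1.82, -0.0, 0.98, 0.98]
turn 0.7 shift cm [ 0.378 -0.179 19.72 ]
```

{"fn": "move_arm", "kwargs": {"rows": [[0.38, -0.18, 5, 0.7, 100], [0, 0, 5, 0, 100], [0, 0, 4.5, 0, 100], [0, 0, 3, 0, 100], [0, 0, 2, 0, 100], [0, 0, 0, 0, 100], [0, 0, 0, 0, 0], [0, 0, 0, 0, 0], [0, 0, 0, 0, 0], [0, 0, 0, 0, 0]]}}

```text
t: 4.4
ee_pos: [512.5, -198.5, 5.8]
orientation: [3.129, 0.278, 0.001]
ft_force: [0.2, -0.6, -0.0]
width: 51.0
grasp_force: 0.0
```

{"fn": "move_arm", "kwargs": {"rows": [[0, 0, 0, 0, 0], [0, 0, 0, 0, 0], [0, 0, 0, 0, 0], [0, 0, 0, 0, 0], [0, 0, 0, 0, 0]]}}

```text
t: 5.03
ee_pos: [512.2, -198.4, 5.3]
orientation: [-3.129, -0.278, 0.0]
ft_force: [0.5, 0.9, 1.1]
width: 30.0
grasp_force: 30.0
```

```bash
python3 - <<'E'
from h import *
# plan: overview pose above stand: camera above stand at height
go(583,163,330,69.1)
E
```

```text
t 5.03 tcp [ 512.2 -198.4    5.3] yaw 10.15 F [0.5 0.9 1.1] w 30.0 q [-0.39, 0.65, 1.89, 0.0, 0.59, 1.0]
turn -58.95 shift cm [ 36.289  -6.279 -32.472]
```

{"fn": "move_arm", "kwargs": {"rows": [[0, 0, -2, 0, 0], [0, 0, -5, 0, 0], [0, 0, -5, -9.85, 0], [0, 0, -5, -9.85, 0], [0, 0, -5, -9.85, 0], [0, 0, -5, -9.85, 0], [0, 0, -5.5, -9.85, 0], [0, 0, 0, -9.85, 0], [0, 0, 0, 0, 0]]}}

```text
t: 6.15
ee_pos: [511.6, -198.3, 331.4]
orientation: [2.586, 1.782, 0.001]
ft_force: [0.3, 0.0, -4.1]
width: 29.9
grasp_force: 30.0
```

```bash
python3 - <<'E'
from h import *
go(498,137,330,69.1)
E
```

```text
t 6.15 tcp [ 511.6 -198.3  331.4] yaw 69.15 F [ 0.3  0.  -4.1] w 29.9 q [-0.39, 0.2, 1.69, -0.0, 1.26, -0.03]
turn 0.05 shift cm [ 30.842 -13.231   0.137]
```

{"fn": "move_arm", "kwargs": {"rows": [[5.14, -2.2, 0, 0, 0], [5.14, -2.2, 0, 0, 0], [5.14, -2.2, 0, 0, 0], [5.14, -2.2, 0, 0, 0], [5.14, -2.2, 0, 0, 0], [3.5, -1.5, 0, 0, 0], [1.6, -0.7, 0, 0, 0], [0, 0, 0, 0, 0], [0, 0, 0, 0, 0], [0, 0, 0, 0, 0]]}}

```text
t: 7.4
ee_pos: [498.0, 135.1, 330.2]
orientation: [2.587, 1.782, -0.001]
ft_force: [0.2, -0.7, -3.2]
width: 29.7
grasp_force: 30.0
```

```bash
python3 - <<'E'
from h import *
go(498,137,330,69.1)
w,c=snap("wrist","w4")
cv2.imwrite("pics/w4b.png",cv2.resize(w,(800,600),interpolation=cv2.INTER_CUBIC))
for L in [(0,-93,247),(0,-47,247),(0,47,247),(0,93,247),(-33,-120,12),(-33,120,12)]: print(L,(proj(c,pose([544.6,258.5,1.205],L))*800/560).round(1))
E
```

```text
t 7.4 tcp [498.  135.1 330.2] yaw 69.13 F [ 0.2 -0.7 -3.2] w 29.7 q [0.24, 0.15, 1.75, -0.0, 1.24, 0.61]
turn 0.03 shift cm [ 0.174 -0.066  0.019]
(0, -93, 247) [603.6  32.6]
(0, -47, 247) [505.2  32.4]
(0, 47, 247) [303.9  32. ]
(0, 93, 247) [205.3  31.8]
(-33, -120, 12) [529.5 139.6]
(-33, 120, 12) [280.9 139.2]
```

View pics/w4b.png

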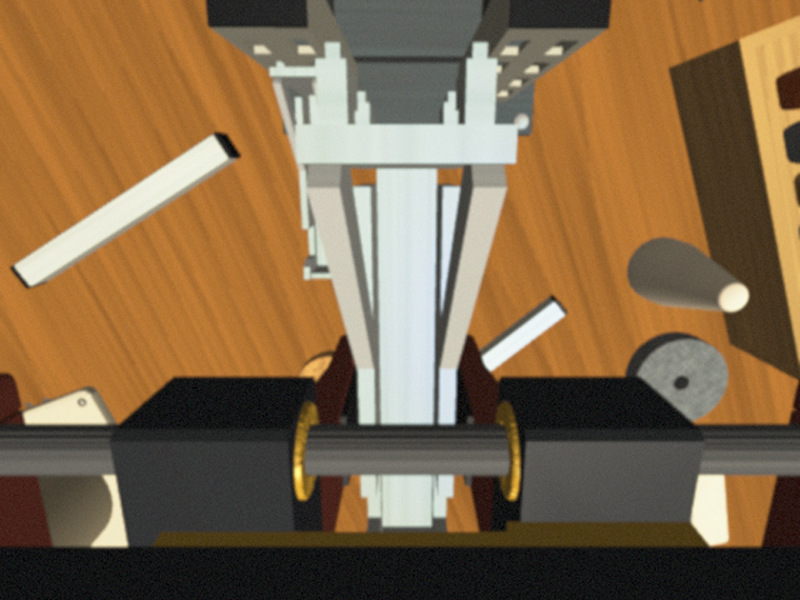

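The wrist view shows the cap front edges at row 26, columns 208–308 (used) and 510–610 (free). The bracket is held straight, centred on column 406. I measure both in this same picture.

```bash
python3 - <<'E'
from h import *
w=cv2.imread("pics/w4.png"); g=cv2.cvtColor(w,cv2.COLOR_BGR2GRAY).astype(float); c=load("w4.npz")
sat=cv2.cvtColor(w,cv2.COLOR_BGR2HSV)[...,1]
for cc in (155,170,190,375,395,415): print(cc,g[12:26,cc-2:cc+3].mean(1).round().astype(int).tolist())
for r in (12,15): print(r,[g[r-1:r+2,a:b].mean(0).round().astype(int).tolist() for a,b in((140,152),(206,222),(352,364),(420,434))])
v=lambda L:[np.array(q)*.7-.15 for q in L]
p,r=fit(c,[(0,93,247),(0,47,247),(0,-47,247),(0,-93,247)],v([(208,26),(308,27),(510,27),(610,26)]),[544,258,1.205]); print("stand",p,np.degrees(p[2]),r)
e=(get_obs()["ee_pos"][2]-5.3)
q,r=fit(c,[(0,15,100+e),(0,-15,100+e),(-5,15,100+e),(-5,-15,100+e),(-150,15,38+e),(-150,-15,38+e)],v([(296,124),(517,124),(297,164),(516,164),(367,529),(450,529)]),[530,210,1.205]); print("br",q,np.degrees(q[2]),r)
E
```

```text
155 [36, 35, 33, 35, 34, 35, 58, 90, 106, 112, 112, 114, 115, 118]
170 [37, 37, 34, 36, 33, 35, 58, 91, 108, 112, 111, 111, 112, 111]
190 [38, 41, 38, 37, 34, 37, 58, 88, 106, 112, 112, 113, 113, 112]
375 [41, 39, 40, 40, 40, 37, 41, 58, 90, 108, 112, 112, 110, 113]
395 [40, 36, 39, 40, 39, 37, 38, 58, 89, 107, 112, 111, 110, 111]
415 [37, 36, 37, 40, 38, 37, 39, 58, 91, 108, 111, 112, 113, 114]
12 [[114, 118, 120, 121, 106, 72, 38, 31, 36, 33, 36, 31], [40, 39, 41, 40, 41, 40, 40, 40, 53, 85, 99, 106, 107, 106, 107, 107], [62, 62, 62, 61, 52, 39, 37, 39, 44, 42, 42, 43], [37, 36, 37, 32, 38, 40, 70, 102, 116, 121, 122, 120, 123, 120]]
15 [[112, 113, 118, 119, 108, 78, 45, 37, 32, 34, 33, 32], [38, 43, 40, 40, 40, 41, 36, 38, 53, 76, 100, 107, 107, 105, 107, 107], [63, 65, 61, 60, 44, 39, 40, 41, 40, 41, 40, 38], [39, 41, 37, 36, 37, 51, 78, 111, 120, 124, 123, 122, 124, 120]]
stand [547.3432965  260.13349522   1.20674233] 69.1412424611199 [[0.9, 0.3], [0.1, -0.4], [-0.0, -0.4], [-0.9, 0.3]]
br [524.97245875 205.10881368   1.20898405] 69.26968346355085 [[-1.7, 0.4], [1.7, 0.0], [-0.8, -0.3], [0.9, -0.7], [-2.6, 56.6], [1.2, 56.5]]
```

```bash
python3 - <<'E'
from h import *
c=load("w4.npz"); s=get_obs()
v=lambda L:[np.array(q)*.7-.15 for q in L]
f=lambda z:fit(c,[(0,93,z),(0,47,z),(0,-47,z),(0,-93,z)],[(145.4,18.5),(215,18.5),(355.7,19.5),(425.9,19.5)],[544,258,1.205])
for z in(247,249): p,r=f(z); print("stand",p,np.degrees(p[2]),r)
p,r=f(247)
e=s["ee_pos"][2]-5.3
q,r=fit(c,[(0,15,100+e),(0,-15,100+e),(-5,15,100+e),(-5,-15,100+e)],v([(296,124),(517,124),(297,164),(516,164)]),[530,210,1.205]); print("br",q,np.degrees(q[2]),r)
T=np.radians(yaw(s)); print("br in tool", (q[:2]-s["ee_pos"][:2])@[np.cos(T),np.sin(T)],(q[:2]-s["ee_pos"][:2])@[np.sin(T),-np.cos(T)])
E
```

```text
stand [546.81775675 259.93319918   1.20293494] 68.92309523153853 [[0.3, -0.1], [-0.1, 0.2], [0.4, -0.2], [-0.7, 0.1]]
stand [546.64131051 259.39372405   1.20292332] 68.92242919941053 [[-0.8, -0.1], [-0.6, 0.2], [1.1, -0.2], [0.5, 0.1]]
br [524.96085071 205.07879448   1.20657612] 69.1317195960797 [[-1.7, 0.4], [1.7, 0.4], [-0.8, -0.3], [0.8, -0.3]]
br in tool 74.8647854719919 0.2848010836639699
```

```bash
cat >> h.py <<'E'
ST=[546.8,259.9,1.2029]
def gol(x,y,z,yd=68.92):
    P=pose(ST,(x,y,0)); go(P[0],P[1],z,yd)
    s=get_obs(); d=s["ee_pos"][:2]-ST[:2]; a=ST[2]; print("tcp local",np.round([d@[np.cos(a),np.sin(a)],d@[-np.sin(a),np.cos(a)]],1))
E
python3 - <<'E'
from h import *
gol(-125,-69.7,96.3)
E
```

```text
t 7.45 tcp [498.  135.2 330.3] yaw 69.14 F [-0.4  0.2 -3.4] w 29.6 q [0.24, 0.15, 1.75, -0.0, 1.24, 0.61]
turn 0.22 shift cm [ 0.887  7.037 23.397]
tcp local [-133.9    0.7]
```

{"fn": "move_arm", "kwargs": {"rows": [[0.2, 3.5, 0, 0.22, 0], [0.2, 3.54, 0, 0, 0], [0.2, 0, 5, 0, 0], [0.29, 0, 5, 0, 0], [0, 0, 5, 0, 0], [0, 0, 5, 0, 0], [0, 0, 2.4, 0, 0], [0, 0, 1, 0, 0], [0, 0, 0, 0, 0], [0, 0, 0, 0, 0]]}}

```text
t: 8.7
ee_pos: [568.0, 119.6, 97.6]
orientation: [2.588, 1.779, 0.003]
ft_force: [-0.0, -0.3, -3.2]
width: 30.0
grasp_force: 30.0
```

```bash
python3 - <<'E'
from h import *
gol(-125,-69.7,96.3)
w,c=snap("wrist","w5"); t,_=snap("top","t5"); s,_=snap("scene","s5")
A=cv2.resize(t[120:230,90:220],(520,440),interpolation=cv2.INTER_CUBIC)
cv2.imwrite("pics/c5.png",np.hstack([cv2.resize(w[:220],(0,0),fx=.714,fy=.714) if 0 else cv2.resize(w,(400,300)),cv2.resize(s[190:350,300:460],(300,300),interpolation=cv2.INTER_CUBIC)]))
E
```

```text
t 8.7 tcp [568.  119.6  97.6] yaw 69.01 F [-0.  -0.3 -3.2] w 30.0 q [0.19, 0.53, 1.81, -0.0, 0.8, 0.55]
turn 0.09 shift cm [-0.167 -0.056  0.133]
tcp local [-123.3  -70.3]
```

View pics/c5.png

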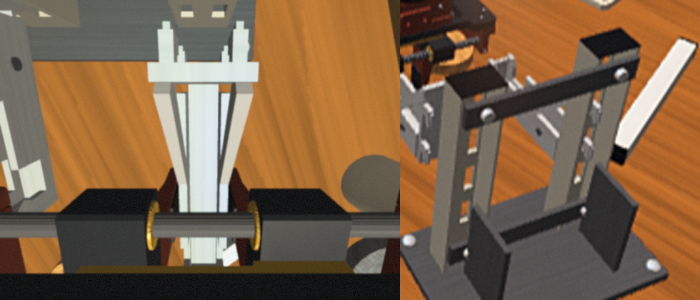

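```bash
python3 - <<'E'
from h import *
w=cv2.imread("pics/w5.png"); g=cv2.cvtColor(w,cv2.COLOR_BGR2GRAY).astype(float); c=load("w5.npz")
print("z at r8:")
for z in (40,90,140,190): print(z,proj(c,pose(ST,(0,-47,z))).round(1),proj(c,pose(ST,(0,-93,z))).round(1))
for r in(3,10,20): print(r,g[r-1:r+2,195:240:1].mean(0).astype(int).tolist(),g[r-1:r+2,335:372].mean(0).astype(int).tolist())
for z in(97,117,135,147): print("slots",z,[proj(c,pose(ST,(0,-70+y,z))).round(1).tolist() for y in(17.5,7.5,-7.5,-17.5)])
E
```

```text
z at r8:
40 [245.1  26.3] [321.8  26.5]
90 [232.7  -4.1] [334.2  -3.8]
140 [208.5 -63.6] [358.4 -63.1]
190 [ 140.3 -231.5] [ 426.6 -230.1]
3 [97, 95, 95, 97, 96, 98, 97, 97, 98, 98, 97, 97, 99, 98, 97, 97, 98, 98, 98, 97, 98, 99, 97, 95, 98, 95, 98, 97, 99, 98, 99, 97, 98, 98, 96, 98, 97, 98, 96, 99, 103, 110, 112, 113, 114] [97, 98, 96, 98, 99, 97, 97, 98, 98, 99, 97, 96, 98, 97, 97, 95, 96, 98, 96, 99, 97, 98, 99, 112, 121, 124, 125, 125, 128, 127, 127, 128, 128, 126, 127, 127, 128]
10 [97, 98, 98, 98, 96, 98, 96, 98, 98, 100, 98, 99, 98, 97, 99, 96, 99, 99, 97, 98, 100, 99, 99, 99, 97, 102, 98, 101, 98, 98, 98, 96, 99, 100, 97, 99, 97, 97, 99, 99, 100, 99, 102, 105, 109] [101, 99, 99, 99, 98, 101, 99, 100, 100, 100, 101, 101, 99, 100, 100, 99, 101, 101, 100, 98, 101, 99, 108, 121, 127, 128, 127, 125, 127, 127, 127, 126, 127, 129, 127, 127, 125]
20 [97, 97, 98, 98, 97, 97, 95, 99, 98, 97, 97, 98, 96, 97, 99, 99, 97, 97, 98, 98, 99, 98, 98, 98, 99, 97, 95, 102, 99, 99, 98, 100, 98, 97, 98, 100, 99, 97, 98, 98, 99, 97, 99, 97, 98] [100, 102, 102, 102, 103, 103, 102, 102, 102, 102, 101, 101, 101, 104, 102, 102, 101, 102, 102, 102, 101, 103, 112, 125, 133, 129, 132, 127, 125, 128, 126, 126, 126, 126, 126, 130, 127]
slots 97 [[243.0, -10.0], [266.2, -9.9], [300.8, -9.8], [323.9, -9.8]]
slots 117 [[236.7, -30.4], [263.5, -30.3], [303.5, -30.2], [330.2, -30.1]]
slots 135 [[229.1, -55.2], [260.2, -55.1], [306.8, -54.9], [337.9, -54.8]]
slots 147 [[222.4, -76.7], [257.3, -76.6], [309.7, -76.4], [344.6, -76.3]]
```

{"fn": "move_arm", "kwargs": {"rows": [[1, -0.06, 0.1, 0.09, 0], [1, 0, 0, 0, 0], [0.7, 0, 0, 0, 0], [0.4, 0, 0, 0, 0], [0.3, 0, 0, 0, 0], [0.3, 0, 0, 0, 0], [0.3, 0, 0, 0, 0], [0, 0, 0, 0, 0], [0, 0, 0, 0, 0]]}}

```text
t: 9.98
ee_pos: [580.6, 157.0, 95.2]
orientation: [-2.59, -1.778, 0.0]
ft_force: [-0.7, 0.8, -3.8]
width: 30.0
grasp_force: 30.0
```

```bash
python3 -c "
from h import *
gol(-75,-69.7,96.3)"
```

```text
t 9.97 tcp [580.6 157.   95.2] yaw 68.93 F [-0.7  0.8 -3.8] w 30.0 q [0.24, 0.56, 1.76, -0.0, 0.83, 0.61]
turn 0.01 shift cm [ 0.886  0.113 -0.105]
tcp local [-83.9 -68.6]
```

{"fn": "move_arm", "kwargs": {"rows": [[0.3, 0.05, 0, 0, 0], [0.3, 0, 0, 0, 0], [0.2, 0, 0, 0, 0], [0, 0, 0, 0, 0], [0, 0, 0, 0, 0], [0, 0, 0, 0, 0]]}}

```text
t: 10.72
ee_pos: [584.0, 164.3, 95.3]
orientation: [-2.59, -1.778, 0.0]
ft_force: [0.2, -0.2, -3.9]
width: 30.4
grasp_force: 30.0
```

```bash
python3 -c "
from h import *
gol(-75,-69.7,82.3)"
```

```text
t 10.72 tcp [584.  164.3  95.3] yaw 68.93 F [ 0.2 -0.2 -3.9] w 30.4 q [0.25, 0.56, 1.75, -0.0, 0.83, 0.62]
turn 0.01 shift cm [0.084 0.063 1.295]
tcp local [-75.8 -69.1]
```

{"fn": "move_arm", "kwargs": {"rows": [[0.1, 0, 0, 0, 0], [0.1, 0, 0, 0, 0], [0, 0, 0, 0, 0], [0, 0, 0, 0, 0]]}}

```text
t: 11.22
ee_pos: [584.3, 165.2, 95.2]
orientation: [2.59, 1.778, -0.003]
ft_force: [-1.9, -4.4, -0.2]
width: 29.9
grasp_force: 30.0
```

```bash
python3 -c "
from h import *
gol(-75,-69.7,82.3)"
```

```text
t 11.22 tcp [584.3 165.2  95.2] yaw 68.93 F [-1.9 -4.4 -0.2] w 29.9 q [0.26, 0.56, 1.74, -0.0, 0.83, 0.63]
turn 0.01 shift cm [-0.016  0.069  1.293]
tcp local [-74.8 -69. ]
```

{"fn": "move_arm", "kwargs": {"rows": [[-0.05, 0.03, 0.2, 0, 0], [0, 0, 0.2, 0, 0], [0, 0, 0.2, 0, 0], [0, 0, 0.2, 0, 0], [0, 0, 0, 0, 0], [0, 0, 0, 0, 0]]}}

```text
t: 11.98
ee_pos: [584.5, 165.2, 86.9]
orientation: [2.59, 1.778, -0.002]
ft_force: [-1.3, -5.2, -2.3]
width: 29.5
grasp_force: 30.0
```

```bash
python3 -c "
from h import *
gol(-75,-69.7,82.3)"
```

```text
t 11.97 tcp [584.5 165.2  86.9] yaw 68.93 F [-1.3 -5.2 -2.3] w 29.5 q [0.26, 0.58, 1.75, -0.0, 0.82, 0.62]
turn 0.01 shift cm [-0.016  0.045  0.465]
tcp local [-74.8 -69.3]
```

{"fn": "move_arm", "kwargs": {"rows": [[0, 0, 0.15, 0, 0], [0, 0, 0.15, 0, 0], [0, 0, 0.15, 0, 0], [0, 0, 0, 0, 0], [0, 0, 0, 0, 0]]}}

```text
t: 12.6
ee_pos: [584.5, 165.2, 82.5]
orientation: [2.59, 1.778, -0.002]
ft_force: [-1.1, -4.9, -1.7]
width: 30.4
grasp_force: 30.0
```

```bash
python3 -c "
from h import *
gol(-75,-69.7,82.3)"
```

```text
t 12.6 tcp [584.5 165.2  82.5] yaw 68.93 F [-1.1 -4.9 -1.7] w 30.4 q [0.26, 0.58, 1.75, -0.0, 0.81, 0.62]
turn 0.01 shift cm [-0.019  0.042  0.023]
tcp local [-74.8 -69.3]
```

{"fn": "move_arm", "kwargs": {"rows": [[0, 0, 0.1, 0, 0], [0, 0, 0.1, 0, 0], [0, 0, 0, 0, 0], [0, 0, 0, 0, 0]]}}

```text
t: 13.1
ee_pos: [584.6, 165.1, 81.2]
orientation: [2.59, 1.778, -0.001]
ft_force: [-3.8, -5.9, 4.2]
width: 29.9
grasp_force: 30.0
```

```bash
python3 -c "
from h import *
gol(-75,-69.7,82.3)"
```

```text
t 13.1 tcp [584.6 165.1  81.2] yaw 68.95 F [-3.8 -5.9  4.2] w 29.9 q [0.26, 0.58, 1.75, -0.0, 0.81, 0.62]
turn 0.03 shift cm [-0.011  0.031 -0.11 ]
tcp local [-74.9 -69.4]
```

{"fn": "move_arm", "kwargs": {"rows": [[0, 0, 0.1, 0, 0], [0, 0, 0.1, 0, 0], [0, 0, 0, 0, 0]]}}

```text
t: 13.48
ee_pos: [584.6, 165.0, 79.6]
orientation: [2.589, 1.778, -0.002]
ft_force: [-4.9, -7.3, 7.6]
width: 29.9
grasp_force: 30.0
```

```bash
python3 -c "
from h import *
gol(-75,-69.7,82.3)"
```

```text
t 13.47 tcp [584.6 165.   79.6] yaw 68.95 F [-4.9 -7.3  7.6] w 29.9 q [0.26, 0.59, 1.75, -0.0, 0.81, 0.62]
turn 0.03 shift cm [-0.009  0.028 -0.271]
tcp local [-74.9 -69.4]
```

{"fn": "move_arm", "kwargs": {"rows": [[0, 0, 0, 0, 45], [0, 0, 0, 0, 45], [0, 0, 0, 0, 60], [0, 0, 0, 0, 60], [0, 0, -2, 0, 60], [0, 0, -5, 0, 60], [0, 0, -5, 0, 60], [-2, -2, -5, 0, 60], [-3, -3, -5, 0, 60], [0, 0, 0, 0, 60]]}}

```text
t: 14.72
ee_pos: [522.3, 137.6, 302.0]
orientation: [2.588, 1.776, 0.012]
ft_force: [-0.3, -0.3, -0.0]
width: 52.8
grasp_force: 0.0
```

```bash
python3 - <<'E'
from h import *
gol(-125,-69.7,96.3)
t,c=snap("top","t6"); s,_=snap("scene","s6"); w,_=snap("wrist","w6")
A=cv2.resize(t[130:250,90:210],(400,400),interpolation=cv2.INTER_CUBIC); B=cv2.resize(s[190:310,310:430],(400,400),interpolation=cv2.INTER_CUBIC)
cv2.imwrite("pics/c6.png",np.hstack([A,B]))
E
```

```text
t 14.72 tcp [522.3 137.6 302. ] yaw 68.92 F [-0.3 -0.3 -0. ] w 52.8 q [0.24, 0.21, 1.74, 0.0, 1.18, 0.6]
turn -0.0 shift cm [-0.207  4.855 20.565]
tcp local [-122.9  -21.2]
```

View pics/c6.png

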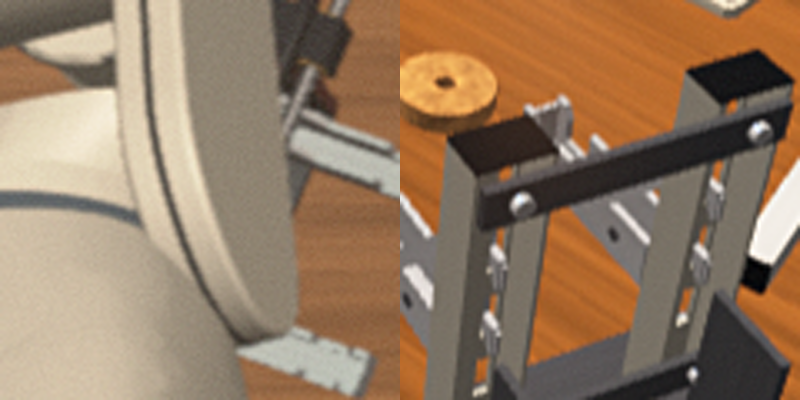

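The scene crop shows the tabs of both brackets sitting in matching slots at equal height: free at (497,270) and (490,330), used at (713,200) and (700,262). The bracket is hung, so the rail is next.

```bash
python3 -c "
from h import *
go(522,-30,200,19.2)"
```

```text
t 14.88 tcp [522.2 137.9 296.5] yaw 68.93 F [-0.2  1.3 -0.5] w 52.9 q [0.24, 0.22, 1.74, 0.0, 1.18, 0.6]
turn 49.73 shift cm [-5.535 15.848  9.652]
```

{"fn": "move_arm", "kwargs": {"rows": [[0, 0, 0, 9.95, 100], [0, 0, 0, 9.95, 100], [0, 0, 0, 9.95, 100], [0, 0, 0, 9.95, 100], [-0.9, 2.6, 1.6, 9.93, 100], [-1.5, 4.5, 2.6, 0, 100], [-1.5, 4.5, 2.6, 0, 100], [-1.6, 4.2, 2.8, 0, 100], [0, 0, 0, 0, 100], [0, 0, 0, 0, 100]]}}

```text
t: 16.12
ee_pos: [527.0, -28.7, 199.6]
orientation: [-3.097, -0.523, 0.003]
ft_force: [-0.6, 0.3, 0.2]
width: 87.8
grasp_force: 0.0
```

{"fn": "move_arm", "kwargs": {"rows": [[0, 0, 0, 0, 100], [0, 0, 0, 0, 100]]}}

```text
t: 16.38
ee_pos: [527.3, -28.1, 201.0]
orientation: [3.097, 0.526, 0.002]
ft_force: [0.1, -0.4, 0.3]
width: 87.8
grasp_force: 0.0
```

```bash
python3 - <<'E'
from h import *
w,c=snap("wrist","w7"); go(528.8,-17.5,2,19.2)
for r in spotter.regions_of("wrist","rail")[:3]:
    for z in (20,): print(np.round(r["point"]),round(r["conf"],2),int(r["region"].sum()),rect(c,r["region"],z))
sv=cv2.cvtColor(w,cv2.COLOR_BGR2HSV); m=((sv[...,1]<75)&(sv[...,2]>120)).astype(np.uint8)
n,l,st,ce=cv2.connectedComponentsWithStats(m)
for i in range(1,n):
    if st[i,4]>800: print(st[i],ce[i].round(),rect(c,l==i,20))
E
```

```text
t 16.43 tcp [527.2 -28.2 201. ] yaw 19.29 F [0.1 0.2 0.9] w 87.7 q [-0.08, 0.31, 1.86, 0.0, 0.97, 1.16]
turn 0.09 shift cm [ 0.503 -0.963 19.898]
[275. 172.] 0.88 3481 [532.6 -16.4 198.1  19.6  19.3]
[ 33. 221.] 0.57 3686 [397.3 223.1  95.9  73.2  70.8]
[   0    0  169  136 5372] [86. 64.] [576.5 196.8 171.9  49.3  68.7]
[ 384    0  107   81 6829] [436.  36.] [ 708.3 -116.1   98.6   69.3  109.3]
[   0   31   98   69 1003] [46. 64.] [564.9 225.  102.5  12.4  74. ]
[ 518   40   42   69 1890] [543.  73.] [ 719.5 -234.6   54.5   45.4   82.6]
[ 266   83   21  182 3532] [276. 171.] [532.8 -16.9 190.8  20.5  19.4]
[   0  199   61   65 1550] [ 34. 226.] [397.6 211.5  77.8  56.2  34.4]
[ 116  315  373   10 2842] [324. 319.] [386.2 -99.7 435.7  11.9 109.2]
[ 289  332   86   38 1644] [341. 346.] [ 372.3 -143.4  100.2   43.9   79.4]
```

```bash
python3 -c "
from h import *
go(532.7,-16.6,3.5,19.35)"
```

```text
t 16.48 tcp [527.1 -28.4 200.9] yaw 19.28 F [ 0.7 -0.2  0.8] w 87.8 q [-0.08, 0.31, 1.86, 0.0, 0.97, 1.16]
turn -0.07 shift cm [ 0.915 -0.925 19.743]
```

{"fn": "move_arm", "kwargs": {"rows": [[0.91, -0.93, 4.5, -0.07, 100], [0, 0, 5, 0, 100], [0, 0, 5, 0, 100], [0, 0, 3.2, 0, 60], [0, 0, 2, 0, 45], [0, 0, 0, 0, 35], [0, 0, 0, 0, 0], [0, 0, 0, 0, 0], [0, 0, 0, 0, 0], [0, 0, 0, 0, 0]]}}

```text
t: 17.73
ee_pos: [532.6, -17.3, 3.9]
orientation: [3.097, 0.526, 0.001]
ft_force: [1.1, 0.5, 0.2]
width: 21.2
grasp_force: 0.0
```

{"fn": "move_arm", "kwargs": {"rows": [[0, 0, 0, 0, 0], [0, 0, 0, 0, 0], [0, 0, 0, 0, 0], [0, 0, 0, 0, 0]]}}

```text
t: 18.23
ee_pos: [532.5, -17.3, 3.8]
orientation: [3.097, 0.526, 0.0]
ft_force: [-0.8, 0.2, 5.2]
width: 19.9
grasp_force: 30.0
```

```bash
python3 -c "
from h import *
gol(-122,0,230,-21.08)"
```

```text
t 18.23 tcp [532.5 -17.3   3.8] yaw 19.27 F [-0.8  0.2  5.2] w 19.9 q [-0.05, 0.64, 1.93, 0.0, 0.57, 1.18]
turn 40.35 shift cm [ -8.636 -14.182 -22.621]
tcp local [-263.8  -86.4]
```

{"fn": "move_arm", "kwargs": {"rows": [[0, 0, -2, 0, 0], [0, 0, -5, 0, 0], [0, 0, -5, 0, 0], [0, 0, -5, 10.1, 0], [0, 0, -5, 10.1, 0], [0, 0, -0.6, 10.1, 0], [0, 0, 0, 10.1, 0], [0, 0, 0, 0, 0]]}}

```text
t: 19.23
ee_pos: [531.7, -17.3, 228.9]
orientation: [3.089, -0.573, -0.002]
ft_force: [-0.7, 0.5, -2.8]
width: 19.6
grasp_force: 30.0
```

```bash
python3 -c "
from h import *
gol(-122,0,230,-21.08)"
```

```text
t 19.23 tcp [531.7 -17.3 228.9] yaw -21.03 F [-0.7  0.5 -2.8] w 19.6 q [-0.05, 0.28, 1.83, -0.0, 1.03, 1.88]
turn 0.05 shift cm [ -8.563 -14.209  -0.106]
tcp local [-264.1  -85.6]
```

{"fn": "move_arm", "kwargs": {"rows": [[-2.6, -4.3, 0, 0.05, 0], [-2.6, -4.3, 0, 0, 0], [-2, -3.3, 0, 0, 0], [-1.36, -2.3, 0, 0, 0], [0, 0, 0, 0, 0], [0, 0, 0, 0, 0], [0, 0, 0, 0, 0], [0, 0, 0, 0, 0]]}}

```text
t: 20.23
ee_pos: [503.9, 145.2, 229.3]
orientation: [3.088, -0.578, -0.0]
ft_force: [-0.1, 0.3, -3.4]
width: 20.1
grasp_force: 30.0
```

```bash
python3 - <<'E'
from h import *
w,c=snap("wrist","w8"); gol(-122,0,160,-21.08)
a=np.radians(-1.8)
def dr(x,z): return (x*np.cos(a)-0,z+12+65-(-x)*np.sin(1.8*np.pi/180))
big=cv2.resize(w,(800,600),interpolation=cv2.INTER_CUBIC); cv2.imwrite("pics/w8b.png",big)
for y0 in(-70,70):
    for L in [(-150,15,38),(-150,-15,38),(-135,15,38),(-109,15,34)]:
        x,z=dr(L[0],L[2]); print(y0,L,(proj(c,pose(ST,(x,y0+L[1],z)))/.7).round(1))
E
```

```text
t 20.27 tcp [503.9 145.3 229.4] yaw -21.21 F [-0.5  0.  -3.2] w 19.8 q [0.26, 0.27, 1.85, -0.0, 1.03, 2.2]
turn -0.13 shift cm [-0.119 -0.033  6.941]
tcp local [-122.3   -1.2]
-70 (-150, 15, 38) [454.6 197.8]
-70 (-150, -15, 38) [455.8 143.8]
-70 (-135, 15, 38) [428.9 197.9]
-70 (-109, 15, 34) [384.4 197.7]
70 (-150, 15, 38) [449.7 415.5]
70 (-150, -15, 38) [450.6 373. ]
70 (-135, 15, 38) [426.8 415.9]
70 (-109, 15, 34) [387.3 413.6]
```

View pics/w8b.png

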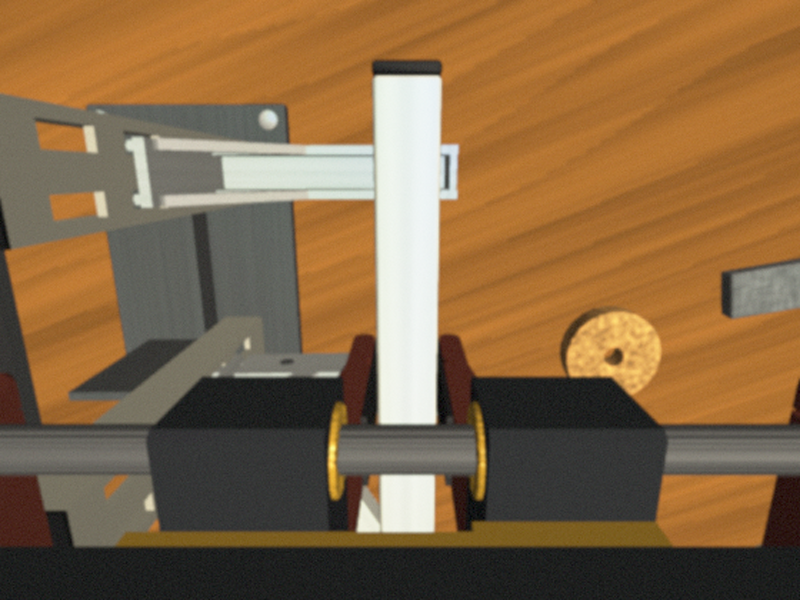

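The saddle tip at (458,146)–(458,198) matches the drooped-bracket prediction. The rail is parallel, centred on column 407 and in line with the saddle.

{"fn": "move_arm", "kwargs": {"rows": [[-0.1, -0.02, 4, -0.13, 0], [0, 0, 4, 0, 0], [0, 0, 2.2, 0, 0], [0, 0, 1, 0, 0], [0, 0, 0, 0, 0], [0, 0, 0, 0, 0], [0, 0, 0, 0, 0]]}}

```text
t: 21.15
ee_pos: [503.6, 146.7, 118.4]
orientation: [-3.088, 0.574, -0.003]
ft_force: [-0.1, 1.1, -3.5]
width: 19.8
grasp_force: 30.0
```

```bash
python3 -c "
from h import *
gol(-122.5,0,89,-21.08)"
```

```text
t 21.15 tcp [503.6 146.7 118.4] yaw -21.04 F [-0.1  1.1 -3.5] w 19.8 q [0.26, 0.43, 1.92, 0.0, 0.79, 2.2]
turn 0.04 shift cm [-0.04   0.138  2.942]
tcp local [-121.1   -0.4]
```

{"fn": "move_arm", "kwargs": {"rows": [[0, 0.12, 0.4, 0, 0], [0, 0, 0.4, 0, 0], [0, 0, 0.4, 0, 0], [0, 0, 0.4, 0, 0], [0, 0, 0.4, 0, 0], [0, 0, 0.3, 0, 0], [0, 0, 0, 0, 0], [0, 0, 0, 0, 0], [0, 0, 0, 0, 0]]}}

```text
t: 22.28
ee_pos: [502.6, 145.5, 94.6]
orientation: [-3.089, 0.574, -0.0]
ft_force: [-0.4, -0.3, -3.5]
width: 19.9
grasp_force: 30.0
```

```bash
python3 -c "
from h import *
gol(-122.5,0,89,-21.08)"
```

```text
t 22.27 tcp [502.6 145.5  94.6] yaw -21.04 F [-0.4 -0.3 -3.5] w 19.9 q [0.26, 0.47, 1.94, -0.0, 0.74, 2.2]
turn 0.04 shift cm [ 0.007 -0.016  0.558]
tcp local [-1.227e+02  1.000e-01]
```

Perfectly placed inside the saddles with no contact yet. I go down the last bit.

{"fn": "move_arm", "kwargs": {"rows": [[0, 0, 0.2, 0, 0], [0, 0, 0.2, 0, 0], [0, 0, 0.1, 0, 0], [0, 0, 0, 0, 0], [0, 0, 0, 0, 0]]}}

```text
t: 22.9
ee_pos: [502.5, 145.5, 89.4]
orientation: [-3.089, 0.574, -0.0]
ft_force: [-0.4, 0.5, -4.0]
width: 19.8
grasp_force: 30.0
```

```bash
python3 -c "
from h import *
gol(-122.5,0,89,-21.08)"
```

```text
t 22.9 tcp [502.5 145.5  89.4] yaw -21.04 F [-0.4  0.5 -4. ] w 19.8 q [0.26, 0.48, 1.94, -0.0, 0.73, 2.2]
turn 0.04 shift cm [ 0.016 -0.021  0.044]
tcp local [-122.7    0.2]
```

{"fn": "move_arm", "kwargs": {"rows": [[0, 0, 0.1, 0, 0], [0, 0, 0, 0, 0], [0, 0, 0, 0, 0]]}}

```text
t: 23.28
ee_pos: [502.6, 145.5, 89.0]
orientation: [-3.089, 0.574, -0.001]
ft_force: [-1.5, -1.6, 6.4]
width: 20.0
grasp_force: 30.0
```

{"fn": "move_arm", "kwargs": {"rows": [[0, 0, 0.1, 0, 0], [0, 0, 0, 0, 0], [0, 0, 0, 0, 0]]}}

```text
t: 23.65
ee_pos: [502.7, 145.5, 88.8]
orientation: [-3.089, 0.574, -0.001]
ft_force: [-5.6, -2.4, 15.6]
width: 19.4
grasp_force: 30.0
```

{"fn": "move_arm", "kwargs": {"rows": [[0, 0, -0.1, 0, 0], [0, 0, 0, 0, 0], [0, 0, 0, 0, 40], [0, 0, 0, 0, 50], [0, 0, 0, 0, 50], [0, 0, 0, 0, 50], [0, 0, -1, 0, 50], [0, 0, -3, 0, 50], [0, 0, -5, 0, 50], [0, 0, -5, 0, 50]]}}

```text
t: 24.9
ee_pos: [502.2, 145.4, 230.3]
orientation: [3.089, -0.574, -0.0]
ft_force: [0.9, -0.7, 0.7]
width: 43.8
grasp_force: 0.0
```

{"fn": "move_arm", "kwargs": {"rows": [[0, 4, -4, 0, 50], [0, 5, -3, 0, 50], [0, 5, 0, 0, 50], [0, 5, 0, 0, 50], [0, 5, 0, 0, 50], [0, 5, 0, 0, 50], [0, 0, 0, 0, 50], [0, 0, 0, 0, 50]]}}

```text
t: 25.9
ee_pos: [398.5, -125.1, 298.9]
orientation: [-3.088, 0.575, -0.001]
ft_force: [-0.1, -0.3, -0.4]
width: 44.4
grasp_force: 0.0
```

```bash
python3 - <<'E'
from h import *
gol(-122.5,0,89,-21.08)
t,c=snap("top","t9"); s,cs=snap("scene","s9")
A=cv2.resize(t[130:250,90:210],(400,400),interpolation=cv2.INTER_CUBIC); B=cv2.resize(s[190:330,310:450],(400,400),interpolation=cv2.INTER_CUBIC)
cv2.imwrite("pics/c9.png",np.hstack([A,B]))
for n,cc in(("top",c),("scene",cs)): print(n,[proj(cc,pose(ST,(-122.5,y,105))).round(1).tolist() for y in(-100,100)])
for r in spotter.regions_of("top","rail")[:3]: print(np.round(r["point"]),round(r["conf"],2),rect(c,r["region"],105))
print(pose(ST,(-122.5,0,105)))
E
```

```text
t 25.9 tcp [ 398.5 -125.1  298.9] yaw -21.1 F [-0.1 -0.3 -0.4] w 44.4 q [-0.33, 0.01, 1.98, 0.0, 1.15, 1.61]
turn -0.02 shift cm [-7.0000e-03 -2.9004e+01  2.0992e+01]
tcp local [-4.125e+02 -1.000e-01]
top [[214.3, 168.0], [180.7, 249.8]]
scene [[287.3, 250.7], [371.4, 226.4]]
[153. 323.] 0.93 [249.7 234.2 236.9  32.7   9.2]
[201. 211.] 0.79 [499.9 143.3 199.   27.6 159.3]
[502.74246815 145.59696466 105.        ]
```

View pics/c9.png

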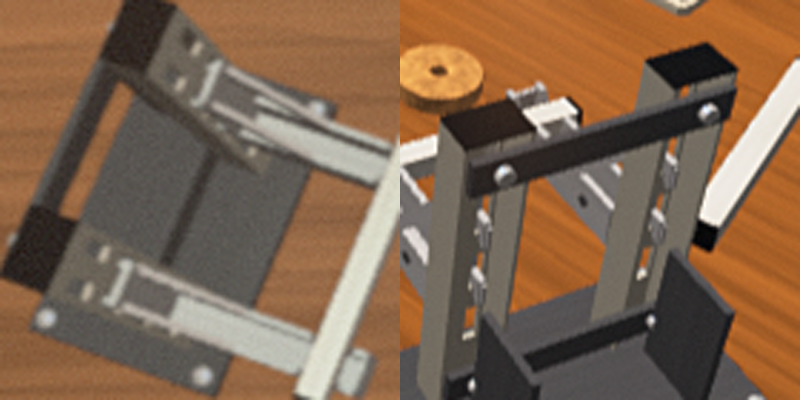

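Both brackets hang alike with their tabs seated, and the rail lies across both saddles: centre about (500,143), length 199 mm, yaw 159.3° against an ideal 158.9°. The robot is clear of everything.

```bash
python3 -c "
from h import *
print(close_job())"
```

```text
the job is handed in; nothing more can be done
None
```

The job is handed in: the long bracket hangs home in the empty upright, the 200 mm rail lies in both saddles, the gripper let go clear of everything, and it took about 26 s of the 64 s; no verdict came back.

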